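# Clamp the whetstone with the fold-out crank

## Task

The whetstone lies loose in the clamp on the bamboo board. Swing the folded crank handle all the way over and out so that its knob stands up, let go and take the knob, and wind the crank clockwise (seen from above) until the jaw holds the stone firmly against the end stop - stop when the crank has become clearly stiffer, do not force it. Then fold the handle flat back over the hub, leave the stone clamped and let go, without disturbing the bowl, rolling pin, tongs or egg timer.

Things in the scene. Friction and masses are not known exactly. Their poses are not given: they have to be found in the camera images.
- holder: Square bamboo board, 340 x 340 x 20 mm, fixed, origin under its centre, z up. On it along y, from -y: gear post (50 x 44 mm, at y = -132 mm) with the crank on top, sliding rubber-faced jaw, whetstone, end stop. Clockwise cranking drives the jaw to +y; 0.6 to 1.4 turns close it, differing from start to start. Let go when tight, the crank may spring back a little, then holds.
- hub (a point): Point on the crank's vertical axis at the middle height of the folded or fully opened handle arm, 115 mm above the table; it stays put as the crank turns. Below it is the 42 mm wide steel hub; two hinge cheeks (25 mm over both) rise 6 mm over this point, 10 mm off the axis. The crank's starting direction varies widely.
- handle (a joint): Fold angle of the crank handle, rad: 0 = folded flat over the hub, knob hanging down; 3.14 = swung fully over and out, knob standing up (both are stops). The level hinge lies 10 mm from the crank axis, at point hub's height, on the side away from the folded knob. It stays where it is left and takes 2 to 3 N at the arm's end.
- bar_grip (a point): Middle of the grip pin, a steel crossbar 14 mm thick and 32 mm long, turning freely, set across the flat handle arm (16 x 8 mm, end 76 mm from the hinge), 43 mm from the hinge. Folded, it is 33 mm from the crank axis; opened out, 53 mm from it on the opposite side. Its x axis runs along the arm to the hinge, y along the pin, parallel to the hinge.
- knob_mid (a point): Middle of the round black knob, 18 mm thick, 45 mm long, square to the arm, 65 mm from the hinge, spinning freely; 26 mm from the arm's mid plane. Folded it hangs 55 mm from the crank axis; opened it stands 75 mm from it, top 49 mm over point hub. Winding takes about 2 N at the knob while loose (2 N either way at rest); stone firm at 4 to 8 N, overtight above 10 N.
- stone: Whetstone, two-layer, grey over brown, 180 x 60 x 28 mm, loose, about 0.65 kg, lying flat on the board lengthways between jaw and end stop. Origin: centre of its underside; y along its length, z up. Need not be handled.
- endstop: Fixed aluminium end stop on the board, 90 x 20 x 24 mm, at the far end of the stone from the crank. Origin: centre of its underside; y along the clamp, away from the crank.
- bowl: Red ceramic bowl, 150 mm across, 70 mm high; bystander, to be left alone. Origin: centre of its underside.
- rolling_pin: Stubby wooden rolling pin, 200 mm long, 48 mm thick; bystander. Origin: under its middle; x along it.
- tongs: Steel tongs, 210 mm long, 50 mm wide, lying flat; bystander. Origin: under their middle; x along them.
- timer: Round plastic egg timer, 72 mm across, 63 mm high; bystander. Origin: centre of its underside.
Not all that is in view belongs to the job. There is more than one size of the stone; the job needs the largest.

How it is judged:
By the outcome, as a careful person would: the job done as asked, in the order asked, and still so for the second after the job is handed in, with the robot touching nothing.
It also fails if it takes over 72 s, if anything falls off the work surface, if the arm or the gripper's body presses on something with over 40 N, if the wrist force passes 120 N, or if a joint passes its speed limit or range.

## Robot

A 7-joint arm with a two-finger parallel gripper is mounted at the origin on the work surface. World frame = base frame: x ahead of the robot, y to its left, z up, the work surface at z = 0. Lengths are in m, angles in rad, forces in N, time in s.
With the tool pointing down it reaches from about 0.425 to 0.875 m from the base axis. Payload 4.7 kg.
Tool frame: the origin (TCP) lies where the fingers leave the gripper's body, on its centre line; the fingertips stand 70 mm ahead of it and the grasp point (between the pads) lies 51 mm ahead of it; z points along the fingers, y is the line along which they close (so a half turn about z gives the same grasp; the last joint's range is limited). The gripper opens to 87 mm and grips with 3 to 60 N. Pads are 19 mm wide; open, the fingers measure 117 mm over their backs; the gripper's body (75 mm by 190 mm) begins 51 mm behind the grasp point.
Start: joints at [-1.256, 0.321, -0.07, 1.45, 0.023, 1.371, -0.057], TCP at [0.193, 0.621, 0.292] pointing down, gripper open.
Joint ranges: [-2.86, 2.86], [-0.3, 2.09], [-1.38, 1.24], [0.06, 2.45], [-1.56, 4.7], [0.09, 2.05], [-2.69, 2.69]. Speed limits (rad/s): [2.57, 2.57, 3.14, 3.14, 3.14, 3.14, 3.14].

## Interface

Orientations are given as a rotation vector (axis times angle).
In Python, from bench import ctrl gives the robot as it stands.
- The arm moves only by the tool play_rows, never from a script. Its argument "increments" is a list that holds one entry, the list of rows, each a list of 7 numbers: the shift along the tool's x, y, z as a fraction of full scale, then the turn, a rotation vector about the tool's x, y, z as a fraction of full scale, then the gripper command: -1 is shut, 1 is fully open, values between are in proportion. A call has 1 to 8 rows; each row is the pose to reach, as a shift and turn from the pose commanded when the call began, along the tool's axes at that moment; what a row does not reach only later rows make up. Full scale, the value 1, is 0.1 m for a shift and 90 degrees for a turn. A row lasts 1/10 s, in which the tool goes at most 50 mm and 8.59 degrees, less where a joint would pass 70% of its speed; a pose out of reach is approached as far as the arm can. A call with a number of a shift or a turn outside -1 to 1 is refused whole. A call with a gripper value outside its range is refused whole. The fingers move at their own pace and stop on an object; "squeeze" is the grip in N (left out, the last holds). Time passes only in rows, so rows that repeat a pose let the fingers close. It gives the time, the measured TCP pose, the force, the opening and the grip force at its end, in the units of the state.
- ctrl.get_state(): the state, without advancing time (a new reading comes with each control period).
- ctrl.get_image(name): name is "scene" or "top" or "wrist"; returns the picture (420x560x3 uint8, red, green, blue); there is no depth.
- ctrl.get_calibration(name): a dict with "vertical_fov" (degrees; the focal length in pixels is half the picture's height over the tangent of half this angle, whatever the lens; pixels are square), "cx", "cy" (the principal point, pixels), "R" (3x3) and "t" (3): a world point X has camera coordinates R X + t; the wrist camera has in their place "T_tool_cam" (4x4, takes a point from camera to tool coordinates, whose origin is the TCP and whose axes are the flange's). Camera axes: x right, y down, z forward; pixel columns grow to the right and rows downward; lengths in m; the calibration is good to about 2 mm. A picture is of the moment at which its call begins: read the wrist's pose just before it. get_calibration takes no time and is no camera call.
- ctrl.close_job(): hands the job in; it is judged then, once.
The state is a dict: "time": time; "joint_positions": joint angles; "qd": joint speeds; "joint_torque": joint torques, N m; "position": TCP position; "tool_rot": TCP orientation; "ft_force": force on the tool from outside, world axes, zero at the start; "torque": the same for the moment, N m; "grip_width": opening from 0.0 (shut) to 1.0 (fully open); "grip_force": force on a finger pad.
Only numpy, scipy, OpenCV 4.12 (cv2) and the standard library are available. Lean on these libraries where they do the work, as an engineer would, in place of code of your own. Each camera call takes 0.05 s, during which the arm holds its last target. There are 200 camera calls.

## Working session

There is one attempt and no reset: what is moved stays moved. The work goes in short steps, Python scripts to look and compute and a tool call to move; the robot and the scene stay as the last step left them, time stands still between calls to the robot, and variables do not carry over. Pictures are saved under pics/ and viewed, at most 10 in all, crops included, and the job is handed in when it is done.

Besides the shell and the picture viewer there is one more tool, called after ">>>" as name(argument=value, ...), one argument or row to a line, values as JSON. play_rows: Moves the arm, as the interface text tells. Shift numbers are shares of 0.1 m and turn numbers shares of 90 degrees, none past 1 either way. Its arguments: {"type":"object","properties":{"increments":{"type":"array"},"squeeze":{"type":"number"}},"required":["increments"]}

```bash
ls; mkdir -p pics
python3 - <<'E'
from bench import ctrl
import cv2,numpy as np
s=ctrl.get_state();print({k:np.round(v,3).tolist() for k,v in s.items()})
for n in("scene","top","wrist"):
    c=ctrl.get_calibration(n);print(n,{k:np.round(v,4).tolist() for k,v in c.items()})
    im=ctrl.get_image(n)[:,:,::-1]
    cv2.imwrite(f"pics/{n}0.png",im)
a=cv2.imread("pics/scene0.png");b=cv2.imread("pics/top0.png")
E
```

```text
pics
{'time': 0.0, 'joint_positions': [-1.256, 0.322, -0.07, 1.452, 0.023, 1.371, -0.057], 'qd': [0.0, 0.001, 0.0, -0.001, -0.0, -0.0, -0.0], 'joint_torque': [0.0, -49.128, -0.404, -31.253, -0.064, 0.044, 0.0], 'position': [0.192, 0.62, 0.291], 'tool_rot': [-0.471, -3.106, 0.003], 'ft_force': [0.393, 0.154, 0.356], 'torque': [0.075, 0.052, -0.002], 'grip_force': 0.0, 'grip_width': 1.0}
scene {'vertical_fov': 44.7015, 'cx': 281.9313, 'cy': 197.7719, 'R': [[-0.689, 0.7247, 0.0129], [0.6032, 0.5832, -0.544], [-0.4018, -0.367, -0.839]], 't': [0.3115, -0.3175, 1.7339]}
top {'vertical_fov': 42.4842, 'cx': 271.3907, 'cy': 212.1776, 'R': [[-0.0177, -0.9998, -0.0119], [-0.984, 0.0196, -0.1773], [0.1775, 0.0086, -0.9841]], 't': [0.1107, 0.548, 1.6959]}
wrist {'vertical_fov': 71.5374, 'cx': 279.8513, 'cy': 203.4321, 'T_tool_cam': [[0.0021, -0.9544, -0.2984, 0.0815], [1.0, 0.002, 0.0007, -0.0004], [-0.0001, -0.2985, 0.9544, -0.0924], [0.0, 0.0, 0.0, 1.0]]}
```

View pics/top0.png

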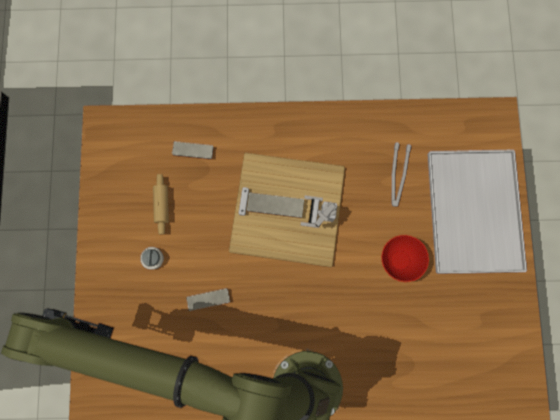

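View pics/scene0.png

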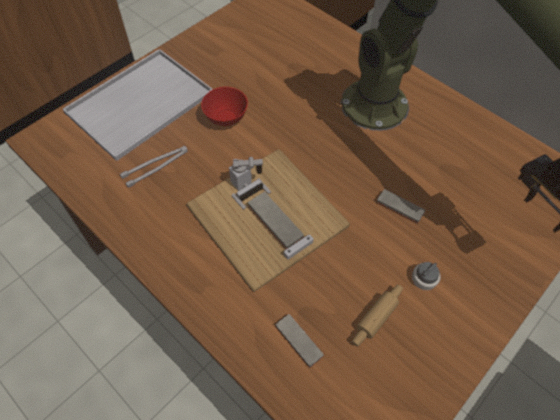

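The top view shows the board with corners (244,154), (344,165), (334,265) and (230,252), and the crank near (325,212). In the scene view the crank is at (245,170), with the black knob to the right at about (260,168). Next I'll localize these and enlarge.

```bash
cat > h.py <<'E'
import numpy as np,cv2
from scipy.spatial.transform import Rotation as Ro
from bench import ctrl
def cam(n,s=None):
    c=ctrl.get_calibration(n);f=210/np.tan(np.radians(c["vertical_fov"])/2)
    if n=="wrist":
        T=np.array(c["T_tool_cam"]);Rt=Ro.from_rotvec(s["tool_rot"]).as_matrix()
        Rw=Rt@T[:3,:3];p=Rt@T[:3,3]+s["position"];R=Rw.T;t=-R@p
    else: R=np.array(c["R"]);t=np.array(c["t"])
    return f,c["cx"],c["cy"],R,t
def ray(C,uv,z):
    f,cx,cy,R,t=C;d=R.T@np.array([(uv[0]-cx)/f,(uv[1]-cy)/f,1]);o=-R.T@t
    return o+d*(z-o[2])/d[2]
def proj(C,X):
    f,cx,cy,R,t=C;q=R@np.array(X)+t;return np.array([cx+f*q[0]/q[2],cy+f*q[1]/q[2]])
E
python3 - <<'E'
from h import *
C=cam("top")
P=[ray(C,p,.02) for p in[(244,154),(344,165),(334,265),(230,252)]]
print(np.round(P,3), np.round(np.mean(P,0),3),[round(np.linalg.norm(P[i]-P[i-1]),3) for i in range(4)])
y=(P[1]+P[2]-P[0]-P[3])/2;y=-y/np.linalg.norm(y);print("ydir",y,np.degrees(np.arctan2(y[1],y[0])))
h=np.mean(P,0)-.132*y;h[2]=.115;print("hub",h,proj(C,h),proj(cam("scene"),h))
a=cv2.imread("pics/top0.png")[180:250,280:360];b=cv2.imread("pics/scene0.png")[140:210,210:290]
cv2.imwrite("pics/c1.png",np.hstack([cv2.resize(x,(400,350),interpolation=cv2.INTER_CUBIC) for x in(a,b)]))
E
```

```text
[[ 0.755  0.189  0.02 ]
 [ 0.71  -0.144  0.02 ]
 [ 0.378 -0.098  0.02 ]
 [ 0.427  0.237  0.02 ]] [0.568 0.046 0.02 ] [np.float64(0.332), np.float64(0.336), np.float64(0.335), np.float64(0.339)]
ydir [ 0.13846862  0.99036682 -0.        ] 82.0407581562073
hub [ 0.54932475 -0.08479236  0.115     ] [330.68146439 207.48184998] [237.16176581 163.15871552]
```

View pics/c1.png

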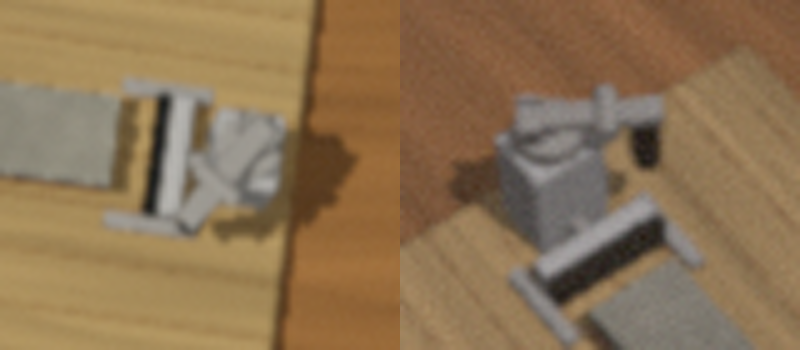

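The crop shows the folded arm running from the hub at about (331,210) to its end at about (317,225), with the knob hanging at the far end. That puts the arm direction near 130° in world. I'll fly closer for a wrist view.

>>> play_rows(
  increments=[
    [[-0.5, -0.5, 0, 0, 0, 0, 1], [-1, -1, 0, 0, 0, 0, 1], [-1, -1, 0, 0, 0, 0, 1], [-1, -1, 0, 0, 0, 0, 1]],
  ],
)

```text
time: 0.55
position: [0.2634, 0.4903, 0.2924]
tool_rot: [0.485, 3.101, -0.004]
ft_force: [0.8, 0.0, 0.1]
grip_width: 1.0
grip_force: 0.0
```

>>> play_rows(
  increments=[
    [[-0.4, -0.4, 0, 0, 0, 0, 1], [-0.7, -0.7, 0, 0, 0, 0, 1], [-1, -1, 0, 0, 0, 0, 1], [-1, -1, 0, 0, 0, 0, 1]],
  ],
)

```text
time: 0.95
position: [0.328, 0.3655, 0.2925]
tool_rot: [0.485, 3.102, -0.002]
ft_force: [0.5, 0.9, 0.6]
grip_width: 1.004
grip_force: 0.0
```

>>> play_rows(
  increments=[
    [[-0.4, -0.4, 0, 0, 0, 0, 1], [-0.7, -0.7, 0, 0, 0, 0, 1], [-1, -1, 0, 0, 0, 0, 1], [-1, -1, 0, 0, 0, 0, 1]],
  ],
)

```text
time: 1.35
position: [0.393, 0.2407, 0.2925]
tool_rot: [0.484, 3.103, -0.001]
ft_force: [-0.7, 1.2, -0.9]
grip_width: 1.001
grip_force: 0.0
```

>>> play_rows(
  increments=[
    [[-0.4, -0.4, 0, 0, 0, 0, 1], [-0.7, -0.7, 0, 0, 0, 0, 1], [-1, -1, 0, 0, 0, 0, 1], [-1, -1, 0, 0, 0, 0, 1]],
  ],
)

```text
time: 1.75
position: [0.4584, 0.1158, 0.2926]
tool_rot: [0.483, 3.102, -0.002]
ft_force: [-0.1, 0.3, -0.0]
grip_width: 1.0
grip_force: 0.0
```

>>> play_rows(
  increments=[
    [[-0.4, -0.4, 0, 0, 0, 0, 1], [-0.7, -0.7, 0, 0, 0, 0, 1], [-1, -1, 0, 0, 0, 0, 1], [-1, -1, 0, 0, 0, 0, 1]],
  ],
)

```text
time: 2.15
position: [0.5239, -0.0091, 0.2925]
tool_rot: [0.482, 3.102, -0.004]
ft_force: [0.5, -0.0, -0.3]
grip_width: 1.003
grip_force: 0.0
```

>>> play_rows(
  increments=[
    [[-0.3, -0.3, 0.2, 0, 0, 0, 1], [-0.5, -0.67, 0.4, 0, 0, 0, 1], [-0.5, -0.67, 0.4, 0, 0, 0, 1], [-0.5, -0.67, 0.4, 0, 0, 0, 1]],
  ],
)

```text
time: 2.55
position: [0.5499, -0.0822, 0.2513]
tool_rot: [-0.471, -3.104, -0.0]
ft_force: [0.9, -0.1, -0.3]
grip_width: 1.003
grip_force: 0.0
```

Run:
```python
from h import *
s=ctrl.get_state();print(s["time"],s["position"],s["tool_rot"],s["ft_force"])
im=ctrl.get_image("wrist")[:,:,::-1];cv2.imwrite("pics/w1.png",im)
cv2.imwrite("pics/w1b.png",cv2.resize(im,(800,600)))
print(proj(cam("wrist",s),[.5493,-.0848,.115]))
```

```text
2.55 [ 0.54993289 -0.08218085  0.25128998] [-4.70835738e-01 -3.10405671e+00 -3.95312703e-04] [ 0.92196053 -0.12928302 -0.30874161]
[276.935654   215.32677085]
```

View pics/w1b.png

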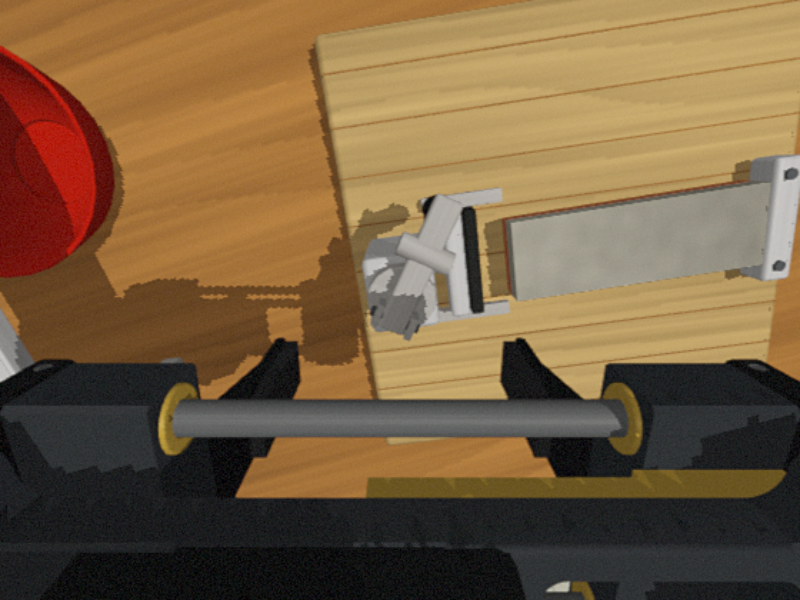

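The wrist view shows the pin with ends at about (402,246) and (452,262). The arm tip is at about (448,201) and the hinge end at about (397,325), all in 800-px scale.

Run:
```python
from h import *
s=dict(position=np.array([ 0.54993289,-0.08218085,0.25128998]),tool_rot=np.array([-4.70835738e-01,-3.10405671e+00,-3.95312703e-04]))
C=cam("wrist",s);k=560/800
f=lambda u,z:ray(C,(u[0]*k,u[1]*k),z)
pin=f((427,254),.12);a=f((402,246),.12);b=f((452,262),.12);tip=f((448,201),.119);hin=f((397,325),.118)
print(pin,np.linalg.norm(b-a),tip,hin,np.linalg.norm(tip-hin))
d=tip-pin;d2=tip-hin
print([np.degrees(np.arctan2(v[1],v[0])) for v in(d,d2,b-a)],np.linalg.norm(d))
ang=np.radians(np.degrees(np.arctan2(d2[1],d2[0])));D=np.array([np.cos(ang),np.sin(ang),0])
print("hub est",pin-.033*D)
# board
print([f(p,.02) for p in [(317,37)]], f((780,160),.044),f((777,275),.044))
R=Ro.from_rotvec(s["tool_rot"]).as_matrix();print(R)
```

```text
[ 0.52293524 -0.05852841  0.12      ] 0.028985615043189382 [ 0.49891429 -0.03998703  0.119     ] [ 0.55879008 -0.08688512  0.118     ] 0.0760627436817664
[np.float64(142.33603992193113), np.float64(141.92995519425165), np.float64(54.90973615035245)] 0.030360979385623387
hub est [ 0.54891474 -0.07887701  0.12      ]
[array([ 0.37778044, -0.08871814,  0.02      ])] [0.54832204 0.19143754 0.044     ] [0.63234705 0.18636676 0.044     ]
[[-9.55016843e-01  2.96545026e-01 -1.96914074e-03]
 [ 2.96544514e-01  9.55018871e-01  5.53394018e-04]
 [ 2.04467281e-03 -5.54372778e-05 -9.99997908e-01]]
```

>>> play_rows(
  increments=[
    [[0.15, 0.07, 0.1, 0, 0, 0.08, 0.26], [0.33, 0.15, 0.2, 0, 0, 0.16, 0.26], [0.33, 0.15, 0.3, 0, 0, 0.225, 0.26], [0.33, 0.15, 0.3, 0, 0, 0.225, 0.26], [0.33, 0.15, 0.4, 0, 0, 0.225, 0.26]],
  ],
  squeeze=15,
)

```text
time: 3.1
position: [0.5243, -0.0578, 0.2138]
tool_rot: [1.001, 2.974, 0.003]
ft_force: [0.5, -0.0, -0.5]
grip_width: 0.664
grip_force: 0.0
```

Run:
```python
from h import *
s=ctrl.get_state();print(s["time"],s["position"],s["tool_rot"],s["ft_force"],s["grip_width"])
im=ctrl.get_image("wrist")[:,:,::-1]
cv2.imwrite("pics/w2b.png",cv2.resize(im,(800,600)))
C=cam("wrist",s);print(proj(C,[.523,-.0585,.119])/.7)
```

```text
3.1 [ 0.52427709 -0.05784705  0.2137875 ] [1.00058903 2.97449063 0.00342577] [ 0.49064231 -0.01447874 -0.49870589] 0.6636588606190141
[396.30135529 333.68902947]
```

View pics/w2b.png

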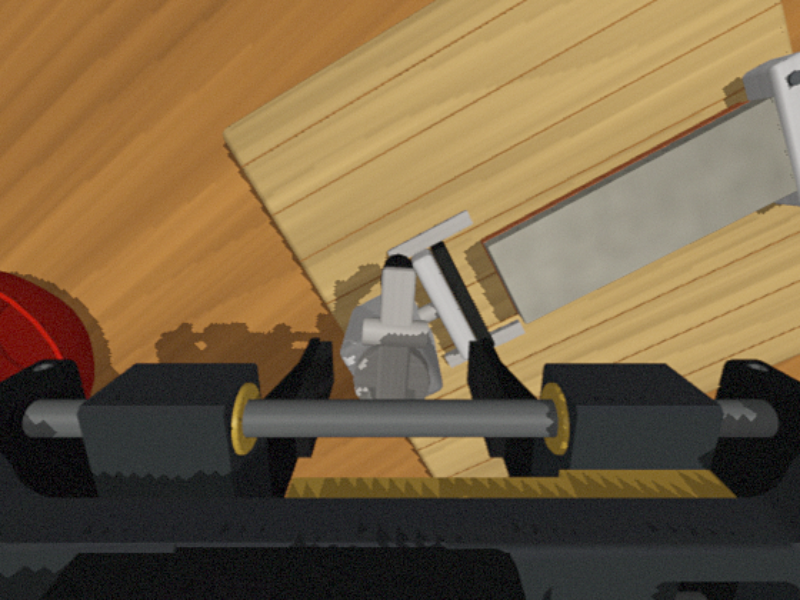

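The pin shows at (396,330), as predicted, with the arm aligned along tool x and centred between the fingers. I'll descend and close.

>>> play_rows(
  increments=[
    [[0, 0, 0.2, 0, 0, 0, 0.26], [0, 0, 0.37, 0, 0, 0, 0.26], [0, 0, 0.37, 0, 0, 0, 0.26], [0, 0, 0.37, 0, 0, 0, -1], [0, 0, 0.37, 0, 0, 0, -1], [0, 0, 0.37, 0, 0, 0, -1], [0, 0, 0.37, 0, 0, 0, -1]],
  ],
  squeeze=15,
)

```text
time: 3.85
position: [0.5232, -0.0598, 0.176]
tool_rot: [1.009, 2.974, 0.0]
ft_force: [-0.5, -0.9, 1.6]
grip_width: 0.367
grip_force: 15.0
```

>>> play_rows(
  increments=[
    [[-0.008, 0, -0.08, 0, 0, 0, -1], [-0.03, 0, -0.16, 0, 0, 0, -1], [-0.075, 0, -0.24, 0, 0, 0, -1], [-0.125, 0, -0.305, 0, 0, 0, -1], [-0.19, 0, -0.355, 0, 0, 0, -1], [-0.26, 0, -0.395, 0, 0, 0, -1], [-0.35, 0, -0.42, 0, 0, 0, -1], [-0.43, 0, -0.43, 0, 0, 0, -1]],
  ],
)

```text
time: 4.65
position: [0.5563, -0.0875, 0.2191]
tool_rot: [-1.01, -2.972, 0.003]
ft_force: [-5.4, -3.3, 0.7]
grip_width: 0.363
grip_force: 15.0
```

>>> play_rows(
  increments=[
    [[-0.08, -0.01, 0.008, 0, 0, 0, -1], [-0.16, -0.02, 0.03, 0, 0, 0, -1], [-0.24, -0.02, 0.075, 0, 0, 0, -1], [-0.305, -0.02, 0.125, 0, 0, 0, -1], [-0.355, -0.02, 0.19, 0, 0, 0, -1], [-0.395, -0.02, 0.26, 0, 0, 0, -1], [-0.42, -0.02, 0.35, 0, 0, 0, -1], [-0.43, -0.02, 0.42, 0, 0, 0, -1]],
  ],
)

```text
time: 5.45
position: [0.5892, -0.1154, 0.1754]
tool_rot: [-1.01, -2.973, 0.004]
ft_force: [-6.1, -4.2, 7.0]
grip_width: 0.369
grip_force: 15.0
```

The handle is fully over: the pin moved 86 mm and is pressing on the stop. Next I'll release, rise, shift to the knob and descend.

>>> play_rows(
  increments=[
    [[0, 0, 0, 0, 0, 0, 0.3], [0, 0, 0, 0, 0, 0, 0.3], [0, 0, -0.3, 0, 0, 0, 0.3], [0, 0, -0.7, 0, 0, 0, 0.3], [0, 0, -0.7, 0, 0, 0, 0.3]],
  ],
)

```text
time: 5.95
position: [0.5938, -0.1135, 0.2527]
tool_rot: [1.004, 2.965, 0.007]
ft_force: [0.9, -1.1, -1.3]
grip_width: 0.631
grip_force: 0.0
```

Run:
```python
from h import *
s=ctrl.get_state();print(s["time"],s["position"],s["tool_rot"],s["ft_force"],s["grip_width"])
w=ctrl.get_image("wrist")[:,:,::-1];t=ctrl.get_image("scene")[:,:,::-1]
cv2.imwrite("pics/w3.png",w);cv2.imwrite("pics/s3.png",t)
cv2.imwrite("pics/w3b.png",np.hstack([cv2.resize(w,(400,300)),cv2.resize(t[120:210,190:310],(400,300),interpolation=2)]))
C=cam("wrist",s);print("w",proj(C,[.606,-.1296,.164])*400/560)
q=proj(cam("scene"),[.606,-.1296,.164]);print((q-[190,120])*400/120)
```

```text
5.95 [ 0.59376542 -0.11347807  0.25266188] [1.00411605 2.96459645 0.00685696] [ 0.89766768 -1.10506818 -1.30528243] 0.6314376978021968
w [193.50851467 187.78679255]
[ 65.97320657 117.34036099]
```

View pics/w3b.png

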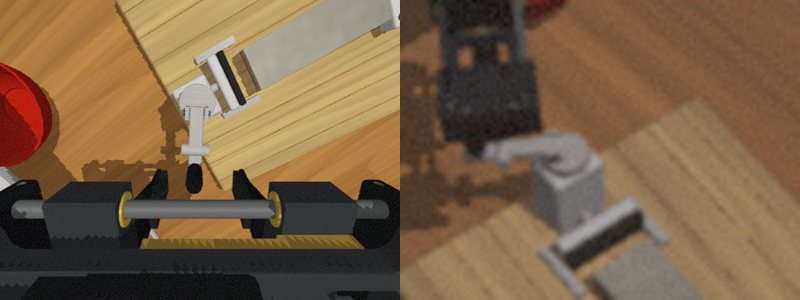

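The knob stands up at about (194,187), matching the prediction. I'll move over it, descend and grip.

>>> play_rows(
  increments=[
    [[-0.21, -0.04, 0, 0, 0, 0, 0.3], [-0.21, -0.04, 0.1, 0, 0, 0, 0.3], [-0.21, -0.04, 0.3, 0, 0, 0, 0.3], [-0.21, -0.04, 0.51, 0, 0, 0, 0.3], [-0.21, -0.04, 0.51, 0, 0, 0, -1], [-0.21, -0.04, 0.51, 0, 0, 0, -1], [-0.21, -0.04, 0.51, 0, 0, 0, -1], [-0.21, -0.04, 0.51, 0, 0, 0, -1]],
  ],
  squeeze=35,
)

```text
time: 6.85
position: [0.6047, -0.1295, 0.1963]
tool_rot: [1.009, 2.973, 0.001]
ft_force: [0.2, -0.0, 1.0]
grip_width: 0.374
grip_force: 0.0
```

>>> play_rows(
  increments=[
    [[0, 0, 0, 0, 0, 0, -1], [0, 0, 0, 0, 0, 0, -1], [0, 0, 0, 0, 0, 0, -1]],
  ],
)

```text
time: 7.15
position: [0.6046, -0.1293, 0.1959]
tool_rot: [1.009, 2.974, 0.001]
ft_force: [0.9, -0.1, 0.9]
grip_width: 0.197
grip_force: 35.0
```

Run:
```python
import numpy as np
p=lambda a:.75*np.array([-np.cos(np.radians(a)),-np.sin(np.radians(a))])
a=2.5
for st in [8,8,8]+[5]*9:
    print(a,[np.round(p(a+st*k)-p(a),3).tolist() for k in range(1,9)]);a+=8*st
```

```text
2.5 [[0.012, -0.104], [0.038, -0.205], [0.078, -0.302], [0.131, -0.392], [0.196, -0.474], [0.272, -0.546], [0.357, -0.607], [0.45, -0.655]]
66.5 [[0.099, -0.035], [0.201, -0.056], [0.306, -0.062], [0.41, -0.054], [0.512, -0.031], [0.61, 0.005], [0.702, 0.055], [0.786, 0.117]]
130.5 [[0.075, 0.073], [0.138, 0.156], [0.19, 0.247], [0.228, 0.345], [0.253, 0.447], [0.263, 0.551], [0.258, 0.655], [0.239, 0.758]]
194.5 [[-0.019, 0.063], [-0.044, 0.123], [-0.073, 0.182], [-0.108, 0.237], [-0.147, 0.289], [-0.191, 0.338], [-0.239, 0.383], [-0.291, 0.423]]
234.5 [[-0.055, 0.036], [-0.113, 0.066], [-0.173, 0.092], [-0.235, 0.112], [-0.299, 0.127], [-0.364, 0.136], [-0.429, 0.139], [-0.494, 0.137]]
274.5 [[-0.065, -0.008], [-0.129, -0.022], [-0.192, -0.041], [-0.252, -0.065], [-0.31, -0.095], [-0.366, -0.13], [-0.418, -0.169], [-0.467, -0.213]]
314.5 [[-0.045, -0.048], [-0.085, -0.099], [-0.121, -0.154], [-0.151, -0.212], [-0.177, -0.272], [-0.197, -0.335], [-0.212, -0.398], [-0.221, -0.463]]
354.5 [[-0.003, -0.065], [-0.001, -0.131], [0.007, -0.196], [0.02, -0.26], [0.04, -0.322], [0.064, -0.383], [0.094, -0.441], [0.128, -0.497]]
394.5 [[0.039, -0.052], [0.083, -0.101], [0.131, -0.145], [0.183, -0.186], [0.237, -0.221], [0.295, -0.252], [0.355, -0.278], [0.418, -0.298]]
434.5 [[0.064, -0.015], [0.129, -0.024], [0.194, -0.027], [0.259, -0.025], [0.324, -0.017], [0.388, -0.003], [0.451, 0.016], [0.511, 0.04]]
474.5 [[0.058, 0.03], [0.114, 0.064], [0.166, 0.104], [0.215, 0.148], [0.259, 0.195], [0.3, 0.247], [0.335, 0.302], [0.366, 0.36]]
514.5 [[0.026, 0.06], [0.046, 0.122], [0.061, 0.186], [0.07, 0.251], [0.073, 0.316], [0.071, 0.382], [0.063, 0.447], [0.049, 0.511]]
```

>>> play_rows(
  increments=[
    [[0.012, -0.104, 0, 0, 0, 0, -1], [0.038, -0.205, 0, 0, 0, 0, -1], [0.078, -0.302, 0, 0, 0, 0, -1], [0.131, -0.392, 0, 0, 0, 0, -1], [0.196, -0.474, 0, 0, 0, 0, -1], [0.272, -0.546, 0, 0, 0, 0, -1], [0.357, -0.607, 0, 0, 0, 0, -1], [0.45, -0.655, 0, 0, 0, 0, -1]],
  ],
)

```text
time: 7.95
position: [0.5281, -0.1536, 0.1955]
tool_rot: [1.009, 2.974, 0.001]
ft_force: [4.5, 5.0, 3.8]
grip_width: 0.196
grip_force: 35.0
```

```bash
cat > f.py <<'E'
from h import *
s=ctrl.get_state();H=np.array([.5486,-.0812]);r=s["position"][:2]-H;a=np.arctan2(r[1],r[0])
t=np.array([np.sin(a),-np.cos(a)]);F=s["ft_force"][:2]
print(s["time"],"phi",np.degrees(-a)-37.5,"r",np.hypot(*r),"drag",-F@t,"radial",F@r/np.hypot(*r),s["grip_width"],s["ft_force"][2])
E
python3 f.py
```

```text
7.95 phi 68.26953996051236 r 0.07527911396931974 drag 2.9725692344407446 radial -6.023151357434907 0.19614883399894664 3.8100315145489523
```

>>> play_rows(
  increments=[
    [[0.105, -0.02, 0, 0, 0, 0, -1], [0.207, -0.042, 0, 0, 0, 0, -1], [0.312, -0.048, 0, 0, 0, 0, -1], [0.416, -0.04, 0, 0, 0, 0, -1], [0.518, -0.017, 0, 0, 0, 0, -1], [0.616, 0.019, 0, 0, 0, 0, -1], [0.708, 0.069, 0, 0, 0, 0, -1], [0.792, 0.131, 0, 0, 0, 0, -1]],
  ],
)

```text
time: 8.75
position: [0.4734, -0.095, 0.1954]
tool_rot: [1.009, 2.974, -0.001]
ft_force: [3.1, -1.6, 4.3]
grip_width: 0.193
grip_force: 35.0
```

```bash
python3 f.py
```

```text
8.75 phi 132.07490642015404 r 0.07644238002188626 drag 2.1117903739456763 radial -2.81353643540002 0.19339329274226277 4.293344510450517
```

>>> play_rows(
  increments=[
    [[0.072, 0.077, 0, 0, 0, 0, -1], [0.134, 0.16, 0, 0, 0, 0, -1], [0.186, 0.251, 0, 0, 0, 0, -1], [0.224, 0.349, 0, 0, 0, 0, -1], [0.249, 0.451, 0, 0, 0, 0, -1], [0.259, 0.555, 0, 0, 0, 0, -1], [0.254, 0.659, 0, 0, 0, 0, -1], [0.235, 0.762, 0, 0, 0, 0, -1]],
  ],
)

```text
time: 9.55
position: [0.5008, -0.0213, 0.1951]
tool_rot: [-1.009, -2.974, 0.005]
ft_force: [1.5, -5.4, 6.7]
grip_width: 0.197
grip_force: 35.0
```

```bash
python3 f.py
```

```text
9.55 phi -166.0843848545549 r 0.07667101465267256 drag 2.1982075567598276 radial -5.1134700984394765 0.19655312216243623 6.667816821459406
```

>>> play_rows(
  increments=[
    [[-0.029, 0.061, -0.01, 0, 0, 0, -1], [-0.054, 0.121, -0.01, 0, 0, 0, -1], [-0.083, 0.18, -0.01, 0, 0, 0, -1], [-0.118, 0.235, -0.01, 0, 0, 0, -1], [-0.157, 0.287, -0.01, 0, 0, 0, -1], [-0.201, 0.336, -0.01, 0, 0, 0, -1], [-0.249, 0.381, -0.01, 0, 0, 0, -1], [-0.301, 0.421, -0.01, 0, 0, 0, -1]],
  ],
)

```text
time: 10.35
position: [0.5509, -0.0056, 0.1958]
tool_rot: [-1.009, -2.974, 0.001]
ft_force: [-2.9, -2.9, 1.4]
grip_width: 0.197
grip_force: 35.0
```

```bash
python3 f.py
```

```text
10.35 phi -125.72268984583036 r 0.07561222418680531 drag 2.771296586593167 radial -2.989144181317535 0.19709858843637573 1.4189746377823949
```

>>> play_rows(
  increments=[
    [[-0.058, 0.033, 0, 0, 0, 0, -1], [-0.116, 0.063, 0, 0, 0, 0, -1], [-0.176, 0.089, 0, 0, 0, 0, -1], [-0.238, 0.109, 0, 0, 0, 0, -1], [-0.302, 0.124, 0, 0, 0, 0, -1], [-0.367, 0.133, 0, 0, 0, 0, -1], [-0.432, 0.136, 0, 0, 0, 0, -1], [-0.497, 0.134, 0, 0, 0, 0, -1]],
  ],
)

```text
time: 11.15
position: [0.5985, -0.0255, 0.1959]
tool_rot: [-1.009, -2.974, 0.0]
ft_force: [-3.9, -1.3, -1.5]
grip_width: 0.192
grip_force: 35.0
```

```bash
python3 f.py
python3 - <<'E'
from h import *
im=ctrl.get_image("top")[:,:,::-1];cv2.imwrite("pics/t4.png",im)
w=ctrl.get_image("wrist")[:,:,::-1]
cv2.imwrite("pics/c4.png",np.hstack([cv2.resize(im[170:245,230:330],(400,300),interpolation=2),cv2.resize(w,(400,300))]))
E
```

```text
11.15 phi -85.63341318895328 r 0.07477826685297223 drag 2.010117349566842 radial -3.6006277228976367 0.19249997235076977 -1.4669383826387732
```

View pics/c4.png

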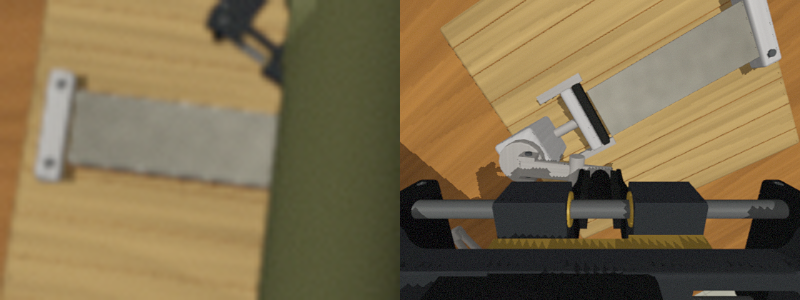

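The wrist view (right half) shows the jaw's rubber face almost at the stone, with only a small gap left at both ends. I'll continue in smaller bites.

>>> play_rows(
  increments=[
    [[-0.067, -0.011, 0, 0, 0, 0, -1], [-0.131, -0.025, 0, 0, 0, 0, -1], [-0.194, -0.044, 0, 0, 0, 0, -1], [-0.254, -0.068, 0, 0, 0, 0, -1]],
  ],
)

```text
time: 11.65
position: [0.6143, -0.0462, 0.196]
tool_rot: [-1.009, -2.974, -0.0]
ft_force: [-5.5, -1.1, -1.5]
grip_width: 0.196
grip_force: 35.0
```

```bash
python3 f.py
python3 - <<'E'
import numpy as np
p=lambda a:.75*np.array([-np.cos(np.radians(a)),-np.sin(np.radians(a))])
a=294.5
while a<540: print(a,[np.round(p(a+4*k)-p(a),3).tolist() for k in range(1,6)]);a+=20
E
```

```text
11.65 phi -65.57203720493251 r 0.07447734171151531 drag 1.6724863633023022 radial -5.392803328509548 0.19616481287689638 -1.4679338979970493
294.5 [[-0.047, -0.023], [-0.092, -0.05], [-0.135, -0.08], [-0.176, -0.112], [-0.215, -0.148]]
314.5 [[-0.036, -0.038], [-0.069, -0.078], [-0.1, -0.121], [-0.127, -0.166], [-0.151, -0.212]]
334.5 [[-0.021, -0.048], [-0.038, -0.097], [-0.052, -0.148], [-0.063, -0.199], [-0.07, -0.251]]
354.5 [[-0.003, -0.052], [-0.003, -0.105], [0.001, -0.157], [0.009, -0.209], [0.02, -0.26]]
374.5 [[0.015, -0.05], [0.033, -0.099], [0.055, -0.147], [0.08, -0.193], [0.108, -0.237]]
394.5 [[0.031, -0.042], [0.065, -0.082], [0.102, -0.119], [0.141, -0.154], [0.183, -0.186]]
414.5 [[0.044, -0.029], [0.089, -0.055], [0.136, -0.077], [0.185, -0.096], [0.235, -0.112]]
434.5 [[0.051, -0.012], [0.103, -0.021], [0.155, -0.026], [0.207, -0.027], [0.259, -0.025]]
454.5 [[0.052, 0.006], [0.103, 0.015], [0.154, 0.029], [0.204, 0.045], [0.252, 0.065]]
474.5 [[0.047, 0.023], [0.092, 0.05], [0.135, 0.08], [0.176, 0.112], [0.215, 0.148]]
494.5 [[0.036, 0.038], [0.069, 0.078], [0.1, 0.121], [0.127, 0.166], [0.151, 0.212]]
514.5 [[0.021, 0.048], [0.038, 0.097], [0.052, 0.148], [0.063, 0.199], [0.07, 0.251]]
534.5 [[0.003, 0.052], [0.003, 0.105], [-0.001, 0.157], [-0.009, 0.209], [-0.02, 0.26]]
```

>>> play_rows(
  increments=[
    [[-0.044, -0.03, 0, 0, 0, 0, -1], [-0.089, -0.057, 0, 0, 0, 0, -1], [-0.132, -0.087, 0, 0, 0, 0, -1], [-0.173, -0.119, 0, 0, 0, 0, -1], [-0.212, -0.155, 0, 0, 0, 0, -1]],
  ],
)

```text
time: 12.15
position: [0.622, -0.0711, 0.1961]
tool_rot: [-1.009, -2.975, -0.001]
ft_force: [-4.6, 2.1, -2.8]
grip_width: 0.196
grip_force: 35.0
```

```bash
python3 f.py
```

```text
12.15 phi -45.362584340008766 r 0.07405437632388186 drag 2.6888947741388574 radial -4.280200476429616 0.1961581868046272 -2.8279235894493953
```

>>> play_rows(
  increments=[
    [[-0.034, -0.041, 0, 0, 0, 0, -1], [-0.067, -0.081, 0, 0, 0, 0, -1], [-0.098, -0.124, 0, 0, 0, 0, -1], [-0.124, -0.169, 0, 0, 0, 0, -1], [-0.148, -0.215, 0, 0, 0, 0, -1]],
  ],
)

```text
time: 12.65
position: [0.6206, -0.0973, 0.1962]
tool_rot: [1.009, 2.975, 0.001]
ft_force: [-3.0, 3.6, -4.0]
grip_width: 0.195
grip_force: 35.0
```

```bash
python3 f.py
```

```text
12.65 phi -24.934165754784996 r 0.0738180448856517 drag 2.871912142900089 radial -3.7395203086536974 0.1953435991007436 -3.977073870463571
```

>>> play_rows(
  increments=[
    [[-0.019, -0.049, 0, 0, 0, 0, -1], [-0.036, -0.098, 0, 0, 0, 0, -1], [-0.05, -0.149, 0, 0, 0, 0, -1], [-0.06, -0.2, 0, 0, 0, 0, -1], [-0.067, -0.252, 0, 0, 0, 0, -1]],
  ],
)

```text
time: 13.15
position: [0.6105, -0.1214, 0.1963]
tool_rot: [1.009, 2.975, 0.001]
ft_force: [-2.0, 4.6, -4.4]
grip_width: 0.201
grip_force: 35.0
```

```bash
python3 f.py
```

```text
13.15 phi -4.4700312478369995 r 0.07380002653716067 drag 2.75642294240948 radial -4.132761149163137 0.20071023040654346 -4.432774860211711
```

>>> play_rows(
  increments=[
    [[0.0, -0.052, 0.005, 0, 0, 0, -1], [0.001, -0.105, 0.005, 0, 0, 0, -1], [0.005, -0.157, 0.005, 0, 0, 0, -1], [0.013, -0.209, 0.005, 0, 0, 0, -1], [0.025, -0.26, 0.005, 0, 0, 0, -1]],
  ],
)

```text
time: 13.65
position: [0.5928, -0.1406, 0.1961]
tool_rot: [1.009, 2.974, 0.001]
ft_force: [-0.7, 4.6, -2.5]
grip_width: 0.197
grip_force: 35.0
```

```bash
python3 f.py
```

```text
13.65 phi 15.868152571225544 r 0.07405892648479372 drag 2.1672719094316304 radial -4.170324969939762 0.19703180612988425 -2.4658858705490254
```

>>> play_rows(
  increments=[
    [[0.018, -0.049, 0, 0, 0, 0, -1], [0.036, -0.098, 0, 0, 0, 0, -1], [0.058, -0.146, 0, 0, 0, 0, -1], [0.083, -0.192, 0, 0, 0, 0, -1], [0.111, -0.236, 0, 0, 0, 0, -1]],
  ],
)

```text
time: 14.15
position: [0.5695, -0.1526, 0.196]
tool_rot: [1.009, 2.974, 0.001]
ft_force: [1.3, 5.1, -1.1]
grip_width: 0.195
grip_force: 35.0
```

```bash
python3 f.py;  python3 - <<'E'
from h import *
w=ctrl.get_image("wrist")[:,:,::-1];cv2.imwrite("pics/w5.png",cv2.resize(w[0:300],(800,429)))
E
```

```text
14.15 phi 36.15723596397481 r 0.07438091044826975 drag 2.631763142656154 radial -4.506321871009043 0.19542756640416464 -1.0878817773876293
```

View pics/w5.png

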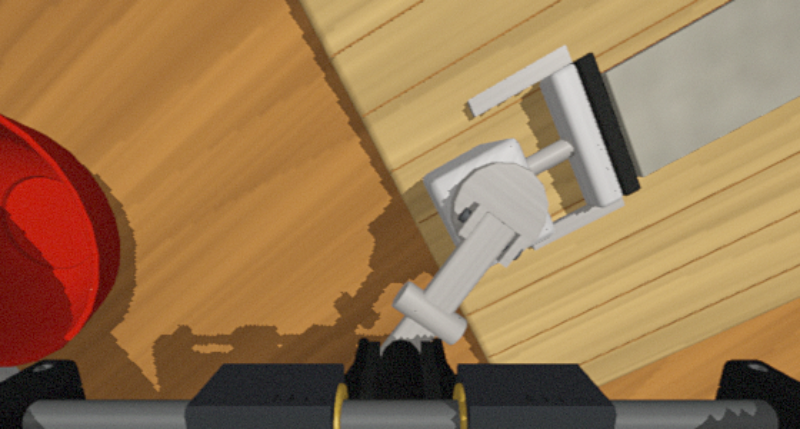

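The jaw's rubber face is now at or nearly at the stone's end, and the drag is still about 2.6 N.

>>> play_rows(
  increments=[
    [[0.034, -0.04, 0, 0, 0, 0, -1], [0.068, -0.08, 0, 0, 0, 0, -1], [0.105, -0.117, 0, 0, 0, 0, -1], [0.144, -0.152, 0, 0, 0, 0, -1], [0.186, -0.184, 0, 0, 0, 0, -1]],
  ],
)

```text
time: 14.7
position: [0.5437, -0.1558, 0.196]
tool_rot: [1.009, 2.973, 0.001]
ft_force: [2.9, 4.4, -2.4]
grip_width: 0.197
grip_force: 35.0
```

```bash
python3 f.py
```

```text
14.7 phi 56.225046702411206 r 0.07475353291657855 drag 2.65566181508573 radial -4.578754509276067 0.1972416270632998 -2.3582033827363653
```

>>> play_rows(
  increments=[
    [[0.046, -0.026, 0, 0, 0, 0, -1], [0.091, -0.051, 0, 0, 0, 0, -1], [0.138, -0.073, 0, 0, 0, 0, -1], [0.187, -0.092, 0, 0, 0, 0, -1], [0.237, -0.108, 0, 0, 0, 0, -1]],
  ],
)

```text
time: 15.2
position: [0.5191, -0.1504, 0.1962]
tool_rot: [1.008, 2.971, 0.0]
ft_force: [7.0, 3.1, -3.7]
grip_width: 0.198
grip_force: 35.0
```

```bash
python3 f.py
```

```text
15.2 phi 75.56143115873823 r 0.07520157296639698 drag 5.208727635894416 radial -5.608730697166692 0.1980218354111284 -3.6922678969563654
```

Drag has jumped from 2.6 to 5.2 N, so it's stiffening. I'll hold and re-read.

>>> play_rows(
  increments=[
    [[0.008, 0, 0, 0, 0, 0, -1], [0.013, 0, 0, 0, 0, 0, -1], [0.013, 0, 0, 0, 0, 0, -1]],
  ],
)

```text
time: 15.5
position: [0.5181, -0.1499, 0.1962]
tool_rot: [1.008, 2.971, -0.0]
ft_force: [6.1, 2.0, -3.2]
grip_width: 0.195
grip_force: 35.0
```

```bash
python3 f.py
```

```text
15.5 phi 76.41328012359969 r 0.07516964686960906 drag 4.761853659508271 radial -4.256454900683909 0.19491167284059527 -3.2454828141086454
```

>>> play_rows(
  increments=[
    [[0.02, -0.002, 0, 0, 0, 0, -1], [0.035, -0.004, 0, 0, 0, 0, -1], [0.035, -0.004, 0, 0, 0, 0, -1]],
  ],
)

```text
time: 15.8
position: [0.5151, -0.1485, 0.1962]
tool_rot: [1.009, 2.971, -0.001]
ft_force: [4.8, 2.0, -3.7]
grip_width: 0.192
grip_force: 35.0
```

```bash
python3 f.py
```

```text
15.8 phi 78.99432734963165 r 0.07514319395435189 drag 3.424914631396072 radial -3.969586078794754 0.19190756465219175 -3.6702043238174253
```

>>> play_rows(
  increments=[
    [[0.03, -0.002, 0, 0, 0, 0, -1], [0.06, -0.004, 0, 0, 0, 0, -1], [0.06, -0.004, 0, 0, 0, 0, -1]],
  ],
)

```text
time: 16.1
position: [0.5099, -0.1456, 0.1963]
tool_rot: [1.009, 2.97, -0.002]
ft_force: [4.8, 0.9, -3.8]
grip_width: 0.196
grip_force: 35.0
```

```bash
python3 f.py;  python3 - <<'E'
from h import *
for i in range(5):
    ctrl.get_image("top"); print(ctrl.get_state()["ft_force"].round(1))
w=ctrl.get_image("wrist")[:,:,::-1];cv2.imwrite("pics/w6.png",w)
t=ctrl.get_image("scene")[:,:,::-1];cv2.imwrite("pics/s6.png",t)
E
python3 f.py
```

```text
16.1 phi 83.49564799778035 r 0.07517667689883466 drag 3.6520068855921184 radial -3.2804128634721255 0.196183985276777 -3.772834936175619
[ 4.3  0.5 -3.2]
[ 4.7  1.  -3.5]
[ 5.   1.  -3.7]
[ 5.1  1.  -2.3]
[ 5.6  0.8 -2.3]
16.45 phi 83.4817509612478 r 0.07523343742333018 drag 3.837623976550608 radial -3.396427226194517 0.19571215161878172 -2.958989491948602
```

>>> play_rows(
  increments=[
    [[0.03, 0, 0, 0, 0, 0, -1], [0.06, 0.003, 0, 0, 0, 0, -1], [0.06, 0.003, 0, 0, 0, 0, -1]],
  ],
)

```text
time: 16.75
position: [0.505, -0.1425, 0.1963]
tool_rot: [1.01, 2.97, -0.004]
ft_force: [4.8, -0.6, -3.1]
grip_width: 0.195
grip_force: 35.0
```

```bash
python3 f.py; sed -i 's/^s=ctrl.*;H=/s=ctrl.get_state();G=[]\nfor i in range(4):\n    ctrl.get_image("top");G.append(ctrl.get_state()["ft_force"])\ns["ft_force"]=np.mean(G,0);H=/' f.py; python3 f.py
```

```text
16.75 phi 87.9009284964515 r 0.07520100017477978 drag 4.278852417097403 radial -2.276366748329416 0.19450594748629574 -3.1100970487843544
16.75 phi 87.9009284964515 r 0.07520100017477978 drag 4.9997295086105895 radial -0.9344942583344957 0.19450594748629574 -2.0277413143803367
```

>>> play_rows(
  increments=[
    [[0.03, 0.005, 0, 0, 0, 0, -1], [0.06, 0.009, 0, 0, 0, 0, -1], [0.06, 0.009, 0, 0, 0, 0, -1]],
  ],
)

```text
time: 17.25
position: [0.5003, -0.1388, 0.1963]
tool_rot: [1.011, 2.971, -0.005]
ft_force: [3.2, -3.1, -2.0]
grip_width: 0.199
grip_force: 35.0
```

```bash
python3 f.py
```

```text
17.25 phi 92.50478745627467 r 0.07516905621282499 drag 5.280956156444646 radial 1.4732936177728042 0.19887947464682737 -1.0279523816461986
```

>>> play_rows(
  increments=[
    [[0.03, 0.003, 0, 0, 0, 0, -1], [0.06, 0.007, 0, 0, 0, 0, -1], [0.06, 0.007, 0, 0, 0, 0, -1]],
  ],
)

```text
time: 17.75
position: [0.4957, -0.1347, 0.1963]
tool_rot: [1.012, 2.972, -0.006]
ft_force: [3.0, -4.5, -0.2]
grip_width: 0.194
grip_force: 35.0
```

```bash
python3 f.py
```

```text
17.75 phi 97.17178788729782 r 0.07519451628836317 drag 5.1720207876325395 radial 1.8144566011757879 0.194450658496773 -0.3647549525578843
```

>>> play_rows(
  increments=[
    [[0.03, 0.004, 0, 0, 0, 0, -1], [0.06, 0.009, 0, 0, 0, 0, -1], [0.06, 0.009, 0, 0, 0, 0, -1]],
  ],
)

```text
time: 18.25
position: [0.4915, -0.1304, 0.1962]
tool_rot: [1.012, 2.972, -0.006]
ft_force: [2.2, -5.3, -0.7]
grip_width: 0.2
grip_force: 35.0
```

```bash
python3 f.py
```

```text
18.25 phi 101.75413380895748 r 0.0753407058815873 drag 5.254355675760219 radial 1.9705841486301452 0.19951064701490115 -0.0031589684623528624
```

Run:
```python
from h import *
s=ctrl.get_state()
w=ctrl.get_image("wrist")[:,:,::-1];cv2.imwrite("pics/w7.png",w)
a=cv2.imread("pics/w6.png")
cv2.imwrite("pics/c7.png",np.hstack([cv2.resize(x[20:300,180:540],(400,311),interpolation=2) for x in (a,w)]))
```

```text
(no output)
```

View pics/c7.png

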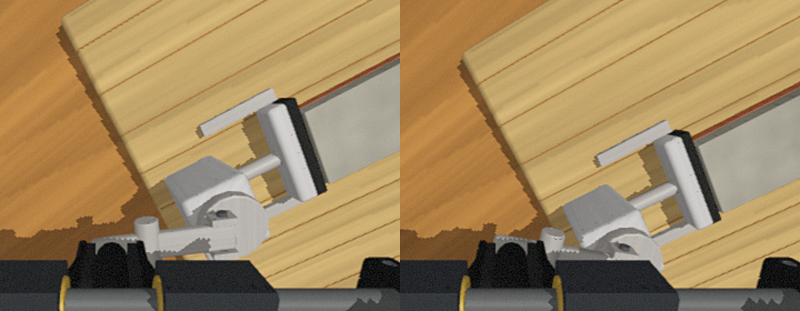

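The jaw's rubber touches the stone and the crank follows the tool without slip. Force has levelled at about 5 N, so I'll take another small step to see whether it's still rising.

>>> play_rows(
  increments=[
    [[0.03, 0.007, 0, 0, 0, 0, -1], [0.06, 0.015, 0, 0, 0, 0, -1], [0.06, 0.015, 0, 0, 0, 0, -1]],
  ],
)

```text
time: 18.8
position: [0.4876, -0.1257, 0.1962]
tool_rot: [1.012, 2.972, -0.006]
ft_force: [2.4, -5.3, -0.5]
grip_width: 0.198
grip_force: 35.0
```

```bash
python3 f.py
python3 - <<'E'
from h import *
t=ctrl.get_image("scene")[:,:,::-1];cv2.imwrite("pics/s8.png",t)
tt=ctrl.get_image("top")[:,:,::-1];cv2.imwrite("pics/t8.png",tt)
S=[cv2.resize(cv2.imread(f"pics/{n}.png")[185:265,230:330],(400,320),interpolation=2) for n in("scene0","s8")]
T=[cv2.resize(cv2.imread(f"pics/{n}.png")[180:235,232:302],(400,280),interpolation=2) for n in("t4","t8")]
cv2.imwrite("pics/c8.png",np.vstack([np.hstack(S),np.hstack(T)]))
E
```

```text
18.8 phi 106.3975160775233 r 0.07546349275077237 drag 4.953647872545945 radial 1.373856432996521 0.19784393340162193 -0.2709546795448239
```

View pics/c8.png

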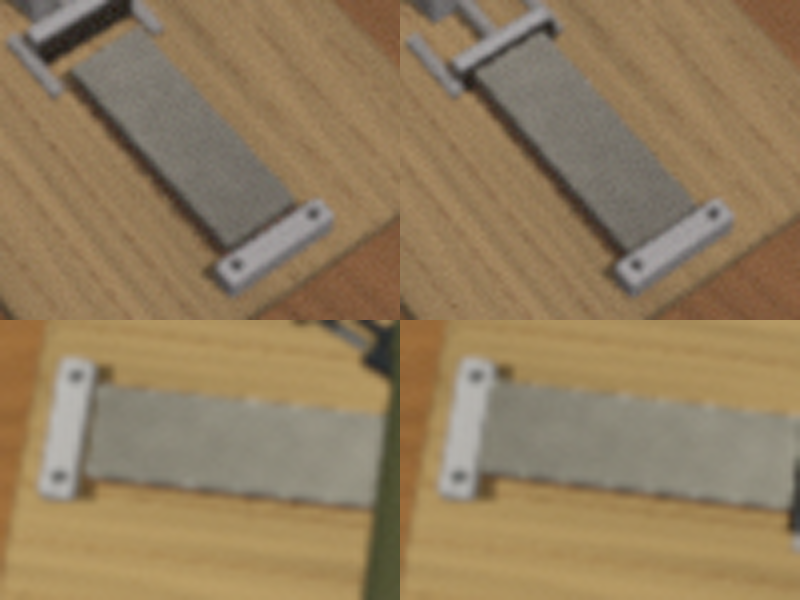

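Stone is now at the end stop within a pixel, and the jaw is on it. I'll step on slightly to see a definite rise.

>>> play_rows(
  increments=[
    [[0.03, 0.01, 0, 0, 0, 0, -1], [0.057, 0.02, 0, 0, 0, 0, -1], [0.057, 0.02, 0, 0, 0, 0, -1]],
  ],
)

```text
time: 19.4
position: [0.4843, -0.1208, 0.1962]
tool_rot: [1.012, 2.972, -0.007]
ft_force: [1.4, -6.9, -0.5]
grip_width: 0.197
grip_force: 35.0
```

```bash
python3 f.py
```

```text
19.4 phi 110.85620519454548 r 0.07553468145269406 drag 5.762275683218617 radial 1.5371115647983664 0.19670606016521194 -0.173534954027074
```

>>> play_rows(
  increments=[
    [[0.03, 0.012, 0, 0, 0, 0, -1], [0.055, 0.024, 0, 0, 0, 0, -1], [0.055, 0.024, 0, 0, 0, 0, -1]],
  ],
)

```text
time: 19.9
position: [0.4813, -0.1158, 0.1962]
tool_rot: [1.012, 2.972, -0.007]
ft_force: [1.2, -6.3, -0.5]
grip_width: 0.194
grip_force: 35.0
```

```bash
python3 f.py
```

```text
19.9 phi 115.30438311204324 r 0.07562878454919725 drag 5.76926137132586 radial 1.2518842738848002 0.19399399134355644 -0.3153317584834213
```

>>> play_rows(
  increments=[
    [[0.028, 0.015, 0, 0, 0, 0, -1], [0.052, 0.031, 0, 0, 0, 0, -1], [0.052, 0.031, 0, 0, 0, 0, -1]],
  ],
)

```text
time: 20.4
position: [0.4788, -0.1104, 0.1961]
tool_rot: [1.013, 2.972, -0.008]
ft_force: [0.2, -7.0, 0.1]
grip_width: 0.191
grip_force: 35.0
```

```bash
python3 f.py
```

```text
20.4 phi 119.78673057474376 r 0.07567075435025802 drag 6.452117279587521 radial 1.8262630000688154 0.19054314288702126 0.7731823526183217
```

The crank is clearly stiff at about 6.5 N, up from 2.5 N loose. I'll release and rise.

>>> play_rows(
  increments=[
    [[0, 0, 0, 0, 0, 0, -0.3], [0, 0, 0, 0, 0, 0, 0.3], [0, 0, 0, 0, 0, 0, 0.3], [0, 0, -0.4, 0, 0, 0, 0.3], [0, 0, -0.8, 0, 0, 0, 0.3], [-0.5, 0, -0.8, 0, 0, 0, 0.3], [-0.5, 0, -0.8, 0, 0, 0, 0.3], [-0.5, 0, -0.8, 0, 0, 0, 0.3]],
  ],
)

```text
time: 21.4
position: [0.5191, -0.1368, 0.2749]
tool_rot: [-1.01, -2.973, 0.002]
ft_force: [-1.2, 0.0, 0.0]
grip_width: 0.642
grip_force: 0.0
```

Run:
```python
from h import *
P=np.array([[.6046,-.1293],[.5281,-.1536],[.4734,-.095],[.5008,-.0213],[.5509,-.0056],[.5985,-.0255],[.6143,-.0462],[.622,-.0711],[.6206,-.0973],[.6105,-.1214],[.5928,-.1406],[.5695,-.1526],[.5437,-.1558],[.505,-.1425],[.4915,-.1304],[.4788,-.1104]])
A=np.c_[2*P,np.ones(len(P))];c=np.linalg.lstsq(A,(P**2).sum(1),rcond=None)[0];H=c[:2];print("hub",H,np.sqrt(c[2]+H@H))
s=ctrl.get_state();print(s["time"],s["position"],s["tool_rot"],s["joint_positions"],s["grip_width"])
im=ctrl.get_image("wrist")[:,:,::-1];cv2.imwrite("pics/w9.png",im);C=cam("wrist",s)
for dz in(.164,.119):
  for ang in(-150,-157,-165):
    a=np.radians(ang);print(dz,ang,proj(C,[*(H+.075*np.array([np.cos(a),np.sin(a)])),dz]))
print("pin",proj(C,[*(H+.053*np.array([np.cos(-2.74),np.sin(-2.74)])),.122]))
g=im.max(2);m=(g<60).astype(np.uint8);n,l,st,ce=cv2.connectedComponentsWithStats(m)
for i in range(1,n):
    if st[i,4]>60: print(st[i],ce[i])
```

```text
hub [ 0.54742231 -0.08060291] 0.07517514860386793
21.4 [ 0.5191466  -0.13678489  0.27488358] [-1.00970171e+00 -2.97262123e+00  2.03073720e-03] [-0.42594554  0.09543069  0.67825735  1.77718946 -0.06104632  1.29276482
  1.18290946] 0.6420800010673097
0.164 -150 [269.48924698 173.04964893]
0.164 -157 [275.12269008 161.46327323]
0.164 -165 [283.44458365 148.87675647]
0.119 -150 [271.38290631 162.66707354]
0.119 -157 [276.05471127 152.99414927]
0.119 -165 [282.92280048 142.53135371]
pin [298.6023779  166.36704093]
[381 109  37  66 544] [401.97610294 140.08272059]
[259 218  21  36 621] [269.70692432 236.11272142]
[ 186  236   49   45 1232] [217.03814935 262.50892857]
[ 326  237   48   44 1184] [342.58868243 262.72719595]
[    0   252   560   168 61362] [269.46396793 349.95718849]
```

Run:
```python
from h import *
H=np.array([.5476,-.0806]);s=ctrl.get_state();C=cam("wrist",s);im=cv2.imread("pics/w9.png")
for ang in range(-180,-60,10):
    a=np.radians(ang);e=np.array([np.cos(a),np.sin(a)]);print(ang,[proj(C,[*(H+r*e),z]).round().tolist() for r,z in((.075,.164),(.075,.119),(.053,.122),(.065,.115))])
print("hub",proj(C,[*H,.115]))
g=im[100:280:6,180:420:6].max(2)
print("\n".join(" ".join(f"{v:3d}" for v in r) for r in g))
```

```text
-180 [[304.0, 130.0], [300.0, 127.0], [316.0, 148.0], [306.0, 136.0]]
-170 [[290.0, 143.0], [288.0, 138.0], [307.0, 156.0], [296.0, 145.0]]
-160 [[278.0, 158.0], [278.0, 150.0], [300.0, 165.0], [288.0, 156.0]]
-150 [[269.0, 174.0], [271.0, 164.0], [295.0, 174.0], [282.0, 167.0]]
-140 [[264.0, 191.0], [267.0, 178.0], [292.0, 184.0], [278.0, 179.0]]
-130 [[262.0, 208.0], [265.0, 192.0], [290.0, 194.0], [277.0, 192.0]]
-120 [[263.0, 225.0], [266.0, 206.0], [290.0, 204.0], [277.0, 204.0]]
-110 [[267.0, 241.0], [269.0, 220.0], [293.0, 214.0], [280.0, 215.0]]
-100 [[274.0, 255.0], [275.0, 232.0], [296.0, 223.0], [284.0, 226.0]]
-90 [[283.0, 268.0], [282.0, 243.0], [302.0, 231.0], [291.0, 235.0]]
-80 [[294.0, 278.0], [292.0, 253.0], [308.0, 238.0], [299.0, 244.0]]
-70 [[307.0, 287.0], [302.0, 260.0], [316.0, 244.0], [308.0, 250.0]]
hub [348.79050657 194.97227988]
171 171 169 174 179 195 188 192 194 191 183 187 104 163 207 189 199 200 205 202 196 192 195 196 195 194 189 184 185 185 200 198 202 197 195 200 202 196 171 192
169 171 176 178 197 189 194 196 189 182 185 173 176 104 192 201 204 203
[... 3868 characters left out ...]
  33  24  12 186 201 208 194 212 206 205 200 195 196 198 174
 35 115 111 114 121  27   8  35  33  62 102 115 114 103 144 174 174 176 174 168 185 181 178 181 181  39  23  23  16 199 210 204 204  71  41  38  43  41  35  35
 35 107 114 118  29  19  29  27  21  35 115 104 102 102 120 177 174 169 180 183 176 184 179 173 180  32  36  27  21  22 211 205 198  38  35  40  44  42  44  36
 69 117 124  23  31  27  31  25  36  52 108 101 113 109 116 172 178 180 178 177 182 174 176 178 183  26  33  27  18  19  11 204 193  36 110  36  36  41  41  39
131 121  27  11  30  29  35  30  35 105 100 112 108 112 161 181 181 179 180 178 172 173 180 173 180  32  19  22  26  17  13  18 187 115 116 114  39  37  34  39
```

The knob blob sits at about (270,236), so the crank now points at roughly -109°. It sprang back about 45°, to where the stiffening began. The picture shows no gap at the jaw. I'll retake the knob, rewind, and ease it off gently so the spring-back can't overshoot.

>>> play_rows(
  increments=[
    [[-0.12, -0.09, 0, 0, 0, 0, 0.3], [-0.12, -0.09, 0.3, 0, 0, 0, 0.3], [-0.12, -0.09, 0.6, 0, 0, 0, 0.3], [-0.12, -0.09, 0.79, 0, 0, 0, 0.3], [-0.12, -0.09, 0.79, 0, 0, 0, 0.3], [-0.12, -0.09, 0.79, 0, 0, 0, -1], [-0.12, -0.09, 0.79, 0, 0, 0, -1], [-0.12, -0.09, 0.79, 0, 0, 0, -1]],
  ],
)

```text
time: 22.25
position: [0.5239, -0.1513, 0.1981]
tool_rot: [1.009, 2.973, 0.002]
ft_force: [0.0, 0.5, -0.1]
grip_width: 0.464
grip_force: 0.0
```

>>> play_rows(
  increments=[
    [[0, 0, 0, 0, 0, 0, -1], [0, 0, 0, 0, 0, 0, -1], [0, 0, 0, 0, 0, 0, -1], [0, 0, 0, 0, 0, 0, -1]],
  ],
)

```text
time: 22.65
position: [0.5237, -0.1509, 0.197]
tool_rot: [1.009, 2.974, 0.001]
ft_force: [0.3, 0.1, 1.0]
grip_width: 0.194
grip_force: 35.0
```

```bash
sed -i 's/H=np.array(\[.5486,-.0812\])/H=np.array([.5476,-.0806])/' f.py; python3 f.py
```

```text
22.65 phi 71.29477489164931 r 0.07429863985654384 drag 1.1159089371375683 radial -1.55640920630693 0.19394868780922656 0.545856043414298
```

>>> play_rows(
  increments=[
    [[0.06, -0.016, 0, 0, 0, 0, -1], [0.124, -0.028, 0, 0, 0, 0, -1], [0.189, -0.036, 0, 0, 0, 0, -1], [0.255, -0.038, 0, 0, 0, 0, -1], [0.32, -0.033, 0, 0, 0, 0, -1], [0.385, -0.022, 0, 0, 0, 0, -1], [0.448, -0.007, 0, 0, 0, 0, -1], [0.51, 0.014, 0, 0, 0, 0, -1]],
  ],
)

```text
time: 23.65
position: [0.4832, -0.1215, 0.1971]
tool_rot: [1.011, 2.972, -0.005]
ft_force: [4.4, -5.1, -0.7]
grip_width: 0.198
grip_force: 35.0
```

```bash
python3 f.py
```

```text
23.65 phi 110.09892258019724 r 0.07625906815684466 drag 5.24303638085597 radial 0.5396570440551579 0.19783069177890902 1.2726411390643788
```

>>> play_rows(
  increments=[
    [[0.03, 0.012, 0, 0, 0, 0, -1], [0.06, 0.025, 0, 0, 0, 0, -1], [0.09, 0.04, 0, 0, 0, 0, -1], [0.118, 0.055, 0, 0, 0, 0, -1], [0.163, 0.083, 0, 0, 0, 0, -1], [0.163, 0.083, 0, 0, 0, 0, -1]],
  ],
)

```text
time: 24.45
position: [0.4747, -0.1049, 0.1969]
tool_rot: [-1.011, -2.974, 0.005]
ft_force: [-1.1, -6.1, 2.4]
grip_width: 0.193
grip_force: 35.0
```

```bash
python3 f.py
```

```text
24.45 phi 124.09767712389026 r 0.07687163559041144 drag 5.656307644755504 radial 2.641784584251865 0.19268655402156865 3.354784333162876
```

>>> play_rows(
  increments=[
    [[0.033, 0.021, 0, 0, 0, 0, -1], [0.065, 0.043, 0, 0, 0, 0, -1], [0.09, 0.065, 0, 0, 0, 0, -1], [0.09, 0.065, 0, 0, 0, 0, -1]],
  ],
)

```text
time: 25.05
position: [0.4716, -0.0945, 0.1969]
tool_rot: [-1.012, -2.974, 0.006]
ft_force: [0.2, -6.9, 2.1]
grip_width: 0.198
grip_force: 35.0
```

```bash
python3 f.py
```

```text
25.05 phi 132.11936662959192 r 0.07727721772407843 drag 7.198022490618894 radial 1.120205971571328 0.19837583560521257 2.308988820279402
```

>>> play_rows(
  increments=[
    [[-0.033, -0.022, 0, 0, 0, 0, -1], [-0.066, -0.045, 0, 0, 0, 0, -1], [-0.097, -0.069, 0, 0, 0, 0, -1], [-0.127, -0.093, 0, 0, 0, 0, -1], [-0.127, -0.093, 0, 0, 0, 0, -1]],
  ],
)

```text
time: 25.75
position: [0.4762, -0.1088, 0.1968]
tool_rot: [-1.011, -2.973, 0.003]
ft_force: [-2.6, -6.1, 5.3]
grip_width: 0.198
grip_force: 35.0
```

```bash
python3 f.py
```

```text
25.75 phi 120.96938712228206 r 0.07672972006091748 drag 5.227125077717913 radial 4.451896535611226 0.19829167934969227 4.640698892159035
```

>>> play_rows(
  increments=[
    [[-0.06, -0.027, -0.01, 0, 0, 0, -1], [-0.12, -0.051, -0.01, 0, 0, 0, -1], [-0.183, -0.071, -0.01, 0, 0, 0, -1], [-0.247, -0.086, -0.01, 0, 0, 0, -1], [-0.247, -0.086, -0.01, 0, 0, 0, -1]],
  ],
)

```text
time: 26.45
position: [0.4909, -0.1305, 0.1972]
tool_rot: [-1.011, -2.974, 0.003]
ft_force: [-0.3, -6.8, 0.9]
grip_width: 0.195
grip_force: 35.0
```

```bash
python3 f.py; ls pics; grep -c . f.py
```

```text
26.45 phi 101.17606360406413 r 0.07553301490922536 drag 4.496935832350508 radial 4.6189256591545265 0.19458261171021474 0.43324361085652946
c1.png
c4.png
c7.png
c8.png
s3.png
s6.png
s8.png
scene0.png
t4.png
t8.png
top0.png
w1.png
w1b.png
w2b.png
w3.png
w3b.png
w5.png
w6.png
w7.png
w9.png
wrist0.png
7
```

>>> play_rows(
  increments=[
    [[-0.033, -0.013, 0, 0, 0, 0, -1], [-0.064, -0.02, 0, 0, 0, 0, -1], [-0.096, -0.023, 0, 0, 0, 0, -1], [-0.128, -0.024, 0, 0, 0, 0, -1], [-0.128, -0.024, 0, 0, 0, 0, -1]],
  ],
)

```text
time: 27.15
position: [0.5003, -0.1389, 0.1974]
tool_rot: [1.01, 2.975, -0.001]
ft_force: [0.4, -4.6, -2.7]
grip_width: 0.193
grip_force: 35.0
```

```bash
python3 f.py
```

```text
27.15 phi 91.59062339764674 r 0.07508133975035419 drag 3.0800510738481623 radial 2.9707900890568393 0.19316280897877292 -3.1308268731818445
```

>>> play_rows(
  increments=[
    [[-0.036, -0.005, 0, 0, 0, 0, -1], [-0.073, -0.004, 0, 0, 0, 0, -1], [-0.105, -0.001, 0, 0, 0, 0, -1], [-0.138, 0.002, 0, 0, 0, 0, -1], [-0.138, 0.002, 0, 0, 0, 0, -1]],
  ],
)

```text
time: 27.85
position: [0.5119, -0.1462, 0.1976]
tool_rot: [1.009, 2.975, 0.001]
ft_force: [1.4, 0.6, -4.8]
grip_width: 0.195
grip_force: 35.0
```

```bash
python3 f.py
```

```text
27.85 phi 81.08256127122534 r 0.07467919326569904 drag 2.5617944657665737 radial -2.3277020078757222 0.19536690242403484 -5.159869709541008
```

>>> play_rows(
  increments=[
    [[0, 0, 0, 0, 0, 0, 0.3], [0, 0, 0, 0, 0, 0, 0.3], [0, 0, 0, 0, 0, 0, 0.3], [0, 0, -0.4, 0, 0, 0, 0.3], [0, 0, -0.8, 0, 0, 0, 0.3], [0, 0, -0.8, 0, 0, 0, 0.3], [-0.5, 0, -0.8, 0, 0, 0, 0.3], [-0.5, 0, -0.8, 0, 0, 0, 0.3]],
  ],
)

```text
time: 28.85
position: [0.5529, -0.1795, 0.2748]
tool_rot: [-1.011, -2.972, 0.01]
ft_force: [-0.5, 0.1, -0.4]
grip_width: 0.648
grip_force: 0.0
```

```bash
cat > k.py <<'E'
from h import *
import sys
H=np.array([.5476,-.0806]);ctrl.get_image("top");s=ctrl.get_state();im=ctrl.get_image("wrist")[:,:,::-1];C=cam("wrist",s)
cv2.imwrite("pics/"+sys.argv[1],im)
print(s["time"],s["position"],s["tool_rot"],s["joint_positions"][6],s["grip_width"])
m=(im.max(2)<60).astype(np.uint8);n,l,st,ce=cv2.connectedComponentsWithStats(m)
for i in range(1,n):
    if st[i,4]>150: print(st[i],ce[i].round())
for ang in range(-170,-90,5):
    a=np.radians(ang);e=np.array([np.cos(a),np.sin(a)]);print(ang,[proj(C,[*(H+.075*e),z]).round().tolist() for z in(.164,.141,.119)])
E
python3 k.py w10.png
```

```text
28.9 [ 0.5513396  -0.17851117  0.27554083] [-1.01132312 -2.97103357  0.00666118] 1.3035007901065447 0.64340796343778
[405  56  33  73 597] [422.  91.]
[277 161  23  30 529] [288. 176.]
[ 186  236   49   45 1232] [217. 263.]
[ 326  237   48   43 1191] [343. 263.]
[    0   252   560   168 50279] [249. 357.]
[ 338  255  164   79 4347] [414. 285.]
[435 285  68  43 662] [470. 307.]
[105 289  30  21 162] [122. 299.]
-170 [[312.0, 60.0], [309.0, 66.0], [306.0, 70.0]]
-165 [[305.0, 69.0], [303.0, 73.0], [301.0, 77.0]]
-160 [[299.0, 78.0], [298.0, 81.0], [296.0, 84.0]]
-155 [[294.0, 87.0], [293.0, 90.0], [292.0, 92.0]]
-150 [[290.0, 97.0], [289.0, 98.0], [288.0, 100.0]]
-145 [[286.0, 107.0], [286.0, 107.0], [285.0, 108.0]]
-140 [[284.0, 117.0], [284.0, 116.0], [283.0, 116.0]]
-135 [[282.0, 126.0], [282.0, 125.0], [282.0, 124.0]]
-130 [[281.0, 136.0], [281.0, 134.0], [281.0, 132.0]]
-125 [[281.0, 146.0], [281.0, 143.0], [281.0, 140.0]]
-120 [[282.0, 155.0], [282.0, 151.0], [282.0, 148.0]]
-115 [[284.0, 165.0], [283.0, 160.0], [283.0, 156.0]]
-110 [[286.0, 174.0], [286.0, 168.0], [285.0, 163.0]]
-105 [[289.0, 182.0], [288.0, 175.0], [288.0, 170.0]]
-100 [[293.0, 190.0], [292.0, 183.0], [291.0, 177.0]]
-95 [[297.0, 198.0], [296.0, 190.0], [295.0, 183.0]]
```

Run:
```python
from h import *
y=np.array([.1385,.9904,0]);x=np.array([.9904,-.1385,0]);H=np.array([.5476,-.0806,0])
D={"w1":([.54993,-.08218,.25129],[-.4708,-3.1041,0]),"w7":([.4915,-.1304,.1962],[1.012,2.972,-.006]),"w9":([.5191,-.1368,.2749],[-1.0097,-2.9726,.002]),"w10":([.5513,-.1785,.2755],[-1.0113,-2.971,.0067])}
for n,(p,r) in D.items():
    C=cam("wrist",dict(position=np.array(p),tool_rot=np.array(r)));im=cv2.imread(f"pics/{n}.png").max(2).astype(np.float32)
    d=np.arange(.03,.09,.001);w=np.arange(-.02,.021,.004)
    uv=np.array([[proj(C,H+y*a+x*b+[0,0,.048]) for b in w] for a in d],np.float32)
    v=cv2.remap(im,uv[...,0],uv[...,1],1);print(n,np.median(v,1).astype(int).tolist())
ctrl.get_image("top");t=ctrl.get_image("top").max(2).astype(np.float32);C=cam("top")
for n in("top0","t4","t8","now"):
    im=t if n=="now" else cv2.imread(f"pics/{n}.png").max(2).astype(np.float32)
    d=np.arange(.23,.30,.002);uv=np.array([[proj(C,H-[0,.006,0]+y*a+x*b+[0,0,.046]) for b in w] for a in d],np.float32)
    print(n,np.median(cv2.remap(im,uv[...,0],uv[...,1],1),1).astype(int).tolist())
```

```text
w1 [163, 166, 163, 155, 148, 167, 179, 189, 193, 196, 198, 198, 196, 197, 198, 197, 191, 155, 77, 32, 32, 38, 39, 40, 41, 38, 37, 57, 147, 189, 195, 195, 188, 160, 125, 120, 121, 123, 122, 122, 121, 122, 121, 122, 122, 122, 114, 106, 100, 94, 87, 88, 118, 157, 167, 167, 166, 165, 164, 164]
w7 [184, 196, 196, 197, 196, 198, 198, 198, 198, 198, 197, 197, 199, 198, 198, 197, 163, 141, 132, 129, 129, 130, 129, 131, 130, 130, 131, 129, 123, 115, 116, 118, 116, 116, 127, 154, 176, 192, 200, 203, 205, 206, 206, 204, 203, 204, 205, 184, 92, 38, 40, 43, 42, 41, 50, 85, 110, 157, 174, 175]
w9 [199, 200, 200, 197, 198, 198, 198, 198, 199, 198, 198, 199, 200, 199, 198, 190, 162, 135, 132, 131, 133, 132, 132, 133, 132, 131, 132, 126, 121, 117, 116, 116, 123, 150, 176, 194, 202, 206, 207, 209, 210, 208, 208, 209, 209, 190, 124, 53, 37, 41, 43, 43, 41, 39, 44, 75, 115, 159, 177, 177]
w10 [194, 196, 196, 194, 194, 195, 197, 203, 203, 203, 204, 201, 199, 171, 138, 135, 135, 136, 136, 136, 137, 137, 139, 137, 137, 128, 121, 119, 121, 122, 119, 121, 137, 167, 189, 205, 211, 214, 216, 218, 217, 215, 215, 217, 214, 173, 73, 39, 40, 42, 44, 44, 43, 45, 66, 91, 121, 167, 181, 181]
top0 [130, 130, 130, 129, 129, 130, 130, 129, 128, 128, 128, 128, 128, 128, 129, 129, 129, 127, 119, 115, 118, 135, 157, 172, 176, 177, 178, 178, 178, 175, 170, 165, 166, 167, 165]
t4 [136, 135, 134, 135, 135, 134, 134, 134, 133, 133, 133, 133, 133, 133, 134, 134, 134, 131, 124, 119, 122, 140, 162, 177, 181, 183, 183, 183, 183, 181, 177, 171, 171, 171, 170]
t8 [134, 134, 133, 132, 132, 131, 131, 131, 131, 131, 131, 130, 130, 130, 130, 130, 130, 131, 131, 131, 136, 146, 162, 173, 177, 179, 180, 180, 180, 178, 173, 167, 168, 167, 167]
now [136, 135, 135, 134, 134, 134, 133, 133, 133, 133, 132, 132, 131, 131, 131, 132, 131, 132, 133, 133, 137, 147, 164, 175, 180, 181, 182, 182, 182, 180, 175, 170, 170, 170, 169]
```

The stone is closed onto the end stop, the rubber is compressed and the jaw stays on the stone. The crank holds at about -106°. Next I'll go over the grip pin and turn to the arm's direction.

>>> play_rows(
  increments=[
    [[0.1, 0.06, 0, 0, 0, 0.095, 0.3], [0.2, 0.12, 0, 0, 0, 0.19, 0.3], [0.3, 0.18, 0, 0, 0, 0.285, 0.3], [0.43, 0.26, 0, 0, 0, 0.38, 0.3], [0.43, 0.26, 0, 0, 0, 0.475, 0.3], [0.43, 0.26, 0, 0, 0, 0.57, 0.3], [0.43, 0.26, 0, 0, 0, 0.665, 0.3], [0.43, 0.26, 0, 0, 0, 0.76, 0.3]],
  ],
)

```text
time: 29.85
position: [0.5319, -0.1299, 0.2787]
tool_rot: [-2.512, -1.886, -0.005]
ft_force: [-0.6, -0.4, -0.0]
grip_width: 0.65
grip_force: 0.0
```

```bash
python3 k.py w11.png
python3 - <<'E'
from h import *
# bright (steel) pixel map row scan: low-saturation bright pixels for arm/pin
im=cv2.imread("pics/w11.png").astype(int);s=ctrl.get_state();C=cam("wrist",s);H=np.array([.5476,-.0806])
sat=im.max(2)-im.min(2);m=(sat<18)&(im.max(2)>120)
for r in (.02,.03,.037,.053,.066):
    out=[]
    for a in np.arange(-130,-80,1.5):
        q=proj(C,[*(H+r*np.array([np.cos(np.radians(a)),np.sin(np.radians(a))])),.12]).round().astype(int)
        out.append('#' if 0<=q[1]<420 and 0<=q[0]<560 and m[q[1],q[0]] else '.')
    print(r,q,"".join(out))
E
```

```text
29.9 [ 0.53191437 -0.12997775  0.27862245] [-2.51695747 -1.87897657 -0.00450116] -0.003327153155032241 0.6483218521423211
[233  52  76  19 696] [271.  60.]
[271 226  21  36 616] [281. 243.]
[ 186  237   48   43 1186] [217. 263.]
[ 326  237   49   44 1225] [343. 263.]
[    0   252   560   168 60653] [283. 351.]
-170 [[189.0, 202.0], [198.0, 194.0], [204.0, 187.0]]
-165 [[194.0, 210.0], [202.0, 201.0], [208.0, 194.0]]
-160 [[200.0, 216.0], [207.0, 207.0], [213.0, 199.0]]
-155 [[206.0, 223.0], [212.0, 213.0], [218.0, 205.0]]
-150 [[212.0, 228.0], [218.0, 218.0], [223.0, 210.0]]
-145 [[219.0, 234.0], [224.0, 223.0], [229.0, 214.0]]
-140 [[226.0, 238.0], [231.0, 227.0], [235.0, 218.0]]
-135 [[233.0, 242.0], [237.0, 231.0], [241.0, 222.0]]
-130 [[241.0, 246.0], [245.0, 234.0], [247.0, 225.0]]
-125 [[249.0, 248.0], [252.0, 236.0], [254.0, 227.0]]
-120 [[257.0, 251.0], [259.0, 238.0], [261.0, 229.0]]
-115 [[265.0, 252.0], [267.0, 240.0], [268.0, 230.0]]
-110 [[274.0, 253.0], [274.0, 241.0], [275.0, 231.0]]
-105 [[282.0, 253.0], [282.0, 241.0], [282.0, 231.0]]
-100 [[290.0, 252.0], [289.0, 240.0], [289.0, 230.0]]
-95 [[299.0, 251.0], [297.0, 239.0], [296.0, 229.0]]
0.02 [290 171] ..###############################.
0.03 [295 181] ........###################.......
0.037 [298 188] ..........###############.........
0.053 [305 203] ......#######################.....
0.066 [311 216] .............########.............
```

The arm measures -105.3° and the tool is aligned to within 1.2°. I'll descend and grip the pin.

>>> play_rows(
  increments=[
    [[-0.01, 0.02, 0.3, 0, 0, 0, 0.3], [-0.01, 0.02, 0.6, 0, 0, 0, 0.3], [-0.01, 0.02, 0.85, 0, 0, 0, 0.3], [-0.01, 0.02, 1, 0, 0, 0, 0.3], [-0.01, 0.02, 1, 0, 0, 0, 0.3], [-0.01, 0.02, 1, 0, 0, 0, -1], [-0.01, 0.02, 1, 0, 0, 0, -1], [-0.01, 0.02, 1, 0, 0, 0, -1]],
  ],
  squeeze=15,
)

```text
time: 30.75
position: [0.5349, -0.1321, 0.1791]
tool_rot: [2.506, 1.893, 0.003]
ft_force: [0.2, 0.1, 0.7]
grip_width: 0.459
grip_force: 0.0
```

>>> play_rows(
  increments=[
    [[0, 0, 0, 0, 0, 0, -1], [0, 0, 0, 0, 0, 0, -1]],
  ],
)

```text
time: 30.95
position: [0.5345, -0.1321, 0.1783]
tool_rot: [2.506, 1.893, 0.001]
ft_force: [0.6, 0.1, 1.3]
grip_width: 0.366
grip_force: 15.0
```

>>> play_rows(
  increments=[
    [[0.008, 0, -0.08, 0, 0, 0, -1], [0.03, 0, -0.16, 0, 0, 0, -1], [0.075, 0, -0.24, 0, 0, 0, -1], [0.125, 0, -0.305, 0, 0, 0, -1], [0.19, 0, -0.355, 0, 0, 0, -1], [0.26, 0, -0.395, 0, 0, 0, -1], [0.35, 0, -0.42, 0, 0, 0, -1], [0.43, 0, -0.425, 0, 0, 0, -1]],
  ],
)

```text
time: 31.75
position: [0.5455, -0.0901, 0.2213]
tool_rot: [-2.506, -1.892, 0.001]
ft_force: [-6.0, -1.7, 5.8]
grip_width: 0.367
grip_force: 15.0
```

>>> play_rows(
  increments=[
    [[0.08, -0.01, 0.004, 0, 0, 0, -1], [0.16, -0.015, 0.025, 0, 0, 0, -1], [0.24, -0.015, 0.07, 0, 0, 0, -1], [0.305, -0.015, 0.12, 0, 0, 0, -1], [0.355, -0.015, 0.185, 0, 0, 0, -1], [0.395, -0.015, 0.255, 0, 0, 0, -1], [0.42, -0.015, 0.345, 0, 0, 0, -1], [0.43, -0.015, 0.43, 0, 0, 0, -1]],
  ],
)

```text
time: 32.55
position: [0.5559, -0.0485, 0.1765]
tool_rot: [-2.506, -1.893, 0.001]
ft_force: [-7.9, -0.4, 23.4]
grip_width: 0.367
grip_force: 15.0
```

The handle is folded onto its stop. I'll ease the pressure, open the gripper and withdraw.

>>> play_rows(
  increments=[
    [[0, -0.02, -0.015, 0, 0, 0, -1], [0, -0.02, -0.015, 0, 0, 0, -1], [0, -0.02, -0.015, 0, 0, 0, 0.3], [0, -0.02, -0.015, 0, 0, 0, 0.3], [0, -0.02, -0.015, 0, 0, 0, 0.3], [0, -0.02, -0.4, 0, 0, 0, 0.3], [0, -0.02, -0.8, 0, 0, 0, 0.3], [0, -0.02, -1, 0, 0, 0, 0.3]],
  ],
)

```text
time: 33.35
position: [0.5555, -0.0487, 0.2807]
tool_rot: [2.506, 1.891, 0.006]
ft_force: [-0.1, 0.8, -0.2]
grip_width: 0.644
grip_force: 0.0
```

Run:
```python
from h import *
for i in range(3): ctrl.get_image("top")
s=ctrl.get_state();im=ctrl.get_image("wrist")[:,:,::-1];cv2.imwrite("pics/w12.png",im);C=cam("wrist",s);im=im.astype(int)
print(s["time"],s["position"],s["tool_rot"],s["ft_force"],s["grip_width"])
H=np.array([.5476,-.0806]);m=(im.max(2)-im.min(2)<18)&(im.max(2)>120)
for r in (.025,.033,.045,.055,.064,.07):
    out=""
    for a in np.arange(40,110,2):
        q=proj(C,[*(H+r*np.array([np.cos(np.radians(a)),np.sin(np.radians(a))])),.12]).round().astype(int)
        out+='#' if m[q[1],q[0]] else '.'
    print(r,q,out)
y=np.array([.1385,.9904,0]);x=np.array([.9904,-.1385,0]);H=np.array([.5476,-.0806,0]);im=im.max(2).astype(np.float32)
d=np.arange(.03,.09,.001)
for w in(-.025,.025):
    uv=np.array([[proj(C,H+y*a+x*(w+b)+[0,0,.048]) for b in (-.004,0,.004)] for a in d],np.float32)
    print(w,np.median(cv2.remap(im,uv[...,0],uv[...,1],1),1).astype(int).tolist())
a=cv2.imread("pics/scene0.png");b=ctrl.get_image("scene")[:,:,::-1];df=cv2.absdiff(a,b).max(2)
for n,(u,v,u2,v2) in dict(bowl=(200,88,250,128),tongs=(118,143,190,188),pin=(348,284,405,345),timer=(410,260,442,290)).items(): print(n,(df[v:v2,u:u2]>50).mean().round(4))
```

```text
33.5 [ 0.55505455 -0.04839267  0.27870852] [2.50618377 1.89247532 0.00494805] [ 0.05732926  0.520013   -0.73621269] 0.6471700901690878
0.025 [265 220] .#......###################.#...#.#
0.033 [260 213] .#.################################
0.045 [252 203] ......##.....#################.....
0.055 [246 194] ..............########............#
0.064 [240 186] .####..........######...........###
0.07 [236 180] ....###.............#..........####
-0.025 [179, 180, 182, 180, 179, 179, 178, 179, 178, 179, 180, 179, 178, 178, 178, 179, 179, 180, 180, 177, 177, 177, 178, 177, 179, 180, 168, 136, 113, 110, 113, 110, 113, 110, 118, 158, 178, 191, 193, 195, 197, 198, 197, 195, 196, 197, 194, 168, 93, 40, 35, 37, 40, 40, 37, 35, 36, 53, 91, 151]
0.025 [195, 196, 197, 195, 195, 195, 195, 195, 195, 195, 197, 197, 196, 197, 196, 197, 196, 196, 197, 197, 197, 196, 198, 198, 199, 190, 151, 127, 123, 126, 128, 127, 124, 125, 154, 177, 190, 192, 195, 197, 198, 196, 197, 199, 199, 196, 177, 94, 40, 34, 37, 39, 39, 41, 30, 41, 96, 162, 166, 162]
bowl 0.4955
tongs 0.0364
pin 0.0
timer 0.0
```

The handle lies folded along about 75° with its end 66–70 mm from the axis. The jaw is still on the stone, and the gripper is clear and touching nothing. Handing in.

```bash
python3 -c "
from bench import ctrl
print(ctrl.close_job())"
```

```text
the job is handed in; nothing more can be done
None
```

I handed the job in at about 33.5 s. The stone is clamped against the end stop after a peak of about 7 N at the knob, and the handle is folded flat and released. The crank sprang back roughly 45° on the first release, so I rewound it and eased it off; it still settled back where stiffening began, so the remaining clamp force is unproven. I kept clear of the bystanders, but the last picture could only confirm the rolling pin and timer unmoved.

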